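# Roll the rolling pin to its parking tape

## Task

On the pastry mat, roll the wooden rolling pin across to the strip of paper tape by pushing along its top with the fingertips (not from behind it), in as many strokes as you like, and leave it at rest lying along the tape, centred over the tape's width. Do not pick the pin up, pinch it or drag it without turning, and leave the jar, the cup and the spatula where they are.

Things in the scene. Friction and masses are not known exactly. Their poses are not given: they have to be found in the camera images.
- pin: Wooden rolling pin, a cylinder 60 mm across, 280 mm long (plus an 8 mm boss on each end), about 0.55 kg, lying on the mat. Origin at its centre, on its axis, 34 mm above the work surface; its top line is at 64 mm. x runs along it; y and z turn as it rolls. Starts 110 to 200 mm from the tape, on either side, parallel within 0.1 rad. A fingertip stuck to its top goes twice as far as its axis.
- tape: Flat strip of pale paper tape stuck across the mat, 370 mm long, 24 mm wide, under 1 mm thick (the pin rolls over it freely). Origin at its centre, on the mat's top, 4 mm above the work surface; x runs along its length, y across its width, z up. It stays put.
- mat: Dark grey silicone pastry mat fixed to the bench, 400 mm (x) by 540 mm (y), 4 mm thick. Origin at the centre of its underside; z up. The pin rolls along the mat's y without slipping and with some rolling resistance: it stays put when left, and stops within about 1 cm when let go at 0.08 m/s or less.
- jar: Bystander: upright glass jar with a screw cap, 56 mm across, 85 mm tall, near the end of the mat on its +y side. Origin at the centre of its underside.
- cup: Bystander: upright steel cup, 68 mm across the rim, 75 mm tall, near the end of the mat on its -y side. Origin at the centre of its underside.
- spatula: Bystander: spatula lying on the bench beyond the mat's -y end, about 30 mm high at most. Origin under its middle, x along it.

How it is judged:
By the outcome, as a careful person would: the job done as asked, in the order asked, and still so for the second after the job is handed in, with the robot touching nothing.
It also fails if it takes over 59 s, if anything falls off the work surface, if the arm or the gripper's body presses on something with over 40 N, if the wrist force passes 120 N, or if a joint passes its speed limit or range.

## Robot

A 6-joint arm with a two-finger parallel gripper is mounted at the origin on the work surface. World frame = base frame: x ahead of the robot, y to its left, z up, the work surface at z = 0. Lengths are in m, angles in rad, forces in N, time in s.
With the tool pointing down it reaches from about 0.375 to 0.9 m from the base axis. Payload 3.1 kg.
Tool frame: the origin (TCP) lies on the centre line of the jaws, within the pads' length; the fingertips stand 25 mm ahead of it and the grasp point (between the pads) lies 6 mm ahead of it (manip.tips_ahead is the distance from the TCP to the fingertips, in m); z points along the fingers, y is the direction in which the jaws open and shut (so a half turn about z gives the same grasp; the last joint's range is limited). The gripper opens to 85 mm and grips with 20 to 120 N. Pads are 22 mm wide; open, the fingers measure 114 mm over their backs; the gripper's body (76 mm by 85 mm) begins 54 mm behind the grasp point. The pads swing forward as they close: fully open they stand 13 mm farther back than shut.
Start: joints at [-1.337, 0.527, 1.433, -0, 1.181, -0.178], TCP at [0.25, -0.573, 0.256] pointing down, gripper open.
Joint ranges: [-3.08, 3.08], [-0.75, 2.2], [0.22, 2.44], [-1.43, 4.57], [0, 2.65], [-2.85, 2.85]. Speed limits (rad/s): [2.79, 2.79, 3.14, 3.14, 3.14, 3.14].

## Interface

Orientations are given as a unit quaternion [x, y, z, w].
In Python, from station import manip gives the robot as it stands.
- The arm moves only by the tool play_rows, never from a script. Its argument "steps" is a list that holds one entry, the list of rows, each a list of 6 numbers: the shift along the tool's x, y, z in m, then the turn, a rotation vector about the tool's x, y, z in degrees. In form: [[[x, y, z, rx, ry, rz], ...]]. A call has 1 to 10 rows; each row shifts and turns the commanded pose from where the row before left it, along the tool's axes as they then stand; what a row does not reach is not made up. A row lasts 1/8 s, in which the tool goes at most 62.5 mm and 10.7 degrees, less where a joint would pass 70% of its speed; a pose out of reach is approached as far as the arm can. A call is refused whole if a number of a shift passes 0.0625 or a number of a turn 10.7, either way. A call with a gripper value outside its range is refused whole. "fingers" is the opening, from 0 (shut) to 1 (fully open), set as the call begins (left out, the last holds). The fingers move at their own pace and stop on an object; "squeeze" is the grip in N (left out, the last holds). Time passes only in rows, so rows that do not move let the fingers close. It gives the time, the measured TCP pose, the force and the opening at its end, in the units of the state.
- manip.sense(): the state, without advancing time (a new reading comes with each control period).
- manip.snapshot(name): name is "scene" or "side" or "wrist"; returns a dict with "img" (400x640x3 uint8, red, green, blue), "K" (3x3 intrinsics, pixels), "world_from_camera" (4x4, takes a point from camera to world coordinates). Camera axes: x right, y down, z forward; pixel columns grow to the right and rows downward; lengths in m; the calibration is good to about 2 mm. A picture is of the moment at which its call begins. There is no depth.
- manip.sign_off(): hands the job in, once; it reports no verdict.
Trained networks look in a picture, given as the dict that the camera call returned (one of the last four; its "shot" number tells which), for a name from the list of things; names that differ only in an ending like _2 or _b are one class to them, and where a whole thing is asked for, a point or a joint stands for the part that bears it (a point fixed in the world has none). Each returns a list of dicts, best first, with "score" (0 to 1); they miss things now and then, are a little off and sometimes report something else, mostly with a low value. They report only what shows in the picture. A call takes as long as a camera call.
- manip.regions_of(label, picture): "pixels" (400x640 bool, what is visible of it) and "rect" ([left, top, right, bottom] in pixels, round what is visible of it).
- manip.pinpoint(label, picture): "point" ([column, row] in pixels: a listed point, or the origin of a listed thing).
The state is a dict: "t": time; "q": joint angles; "qd": joint speeds; "tau": joint torques, N m; "tcp_pos": TCP position; "tool_rot": TCP orientation; "force": force on the tool from outside, world axes, zero at the start; "ft_torque": the same for the moment, N m; "finger_gap": opening from 0.0 (shut) to 1.0 (fully open).
Only numpy, scipy, OpenCV 4.12 (cv2) and the standard library are available. Lean on these libraries where they do the work, as an engineer would, in place of code of your own. Each camera call takes 0.05 s, during which the arm holds its last target.

## Working session

There is one attempt and no reset: what is moved stays moved. The work goes in short steps, Python scripts to look and compute and a tool call to move; the robot and the scene stay as the last step left them, time stands still between calls to the robot, and variables do not carry over. Pictures are saved under pics/ and viewed, and the job is handed in when it is done.

Besides the shell and the picture viewer there is one more tool, called in YAML: its name, and indented under it one key for each argument. play_rows: Moves the arm, as the interface text tells. Its arguments: {"type":"object","properties":{"steps":{"type":"array"},"fingers":{"type":"number"},"squeeze":{"type":"number"}},"required":["steps"]}

```bash
mkdir -p pics; ls; cat > h.py <<'E'
import numpy as np, cv2
from station import manip
def save(p,n): cv2.imwrite('pics/'+n+'.png', cv2.cvtColor(p['img'],cv2.COLOR_RGB2BGR))
def ray(p,uv,z):
    K=np.array(p['K']);T=np.array(p['world_from_camera'])
    d=T[:3,:3]@np.linalg.solve(K,[uv[0],uv[1],1.]);o=T[:3,3]
    return o+d*(z-o[2])/d[2]
def proj(p,X):
    T=np.linalg.inv(np.array(p['world_from_camera']));c=T[:3,:3]@np.array(X)+T[:3,3]
    u=np.array(p['K'])@c;return u[:2]/u[2]
E
python3 - <<'E'
from h import *
s=manip.sense();print(s['t'],s['tcp_pos'],s['tool_rot'],s['force'],manip.tips_ahead)
for n in ['scene','side','wrist']:
    p=manip.snapshot(n);save(p,n+'0')
    print(n,np.round(np.array(p['world_from_camera'])[:3,3],3))
    for l,z in [('pin',.034),('tape',.004),('mat',0),('jar',0),('cup',0),('spatula',0)]:
        for r in manip.pinpoint(l,p)[:2]: print(l,round(r['score'],2),np.round(r['point']),np.round(ray(p,r['point'],z),3))
E
```

```text
pics
0.0 [ 0.25003352 -0.57207647  0.25533217] [ 9.78873938e-01  2.04461819e-01 -3.38242009e-05 -1.08464925e-03] [-0.49030407  0.24138726 -0.01514867] 0.025
scene [ 1.442 -0.2    0.628]
pin 0.66 [410. 200.] [0.602 0.122 0.034]
pin 0.22 [467. 206.] [0.637 0.255 0.034]
tape 0.87 [342. 205.] [ 0.57  -0.043  0.004]
mat 0.72 [376. 203.] [0.561 0.048 0.   ]
jar 0.93 [459. 204.] [0.58  0.265 0.   ]
cup 0.85 [294. 187.] [ 0.471 -0.163  0.   ]
spatula 0.69 [170. 191.] [ 0.469 -0.499  0.   ]
side [0.203 0.832 0.878]
pin 0.85 [275. 272.] [0.58  0.124 0.034]
tape 0.68 [305. 242.] [ 0.568 -0.028  0.004]
mat 0.56 [291. 263.] [0.571 0.051 0.   ]
jar 0.57 [241. 326.] [0.594 0.269 0.   ]
cup 0.75 [352. 223.] [ 0.482 -0.151  0.   ]
wrist [ 0.328 -0.54   0.374]
```

View pics/scene0.png

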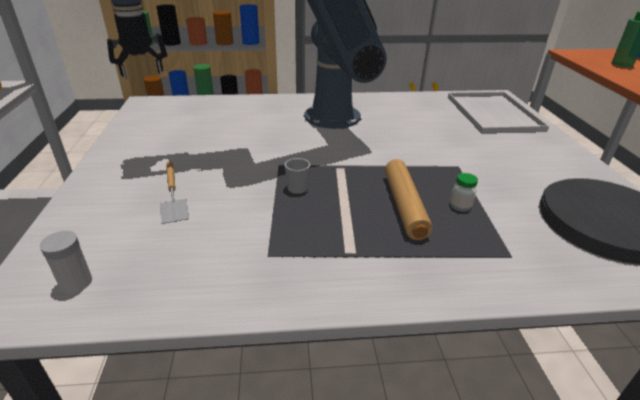

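View pics/side0.png

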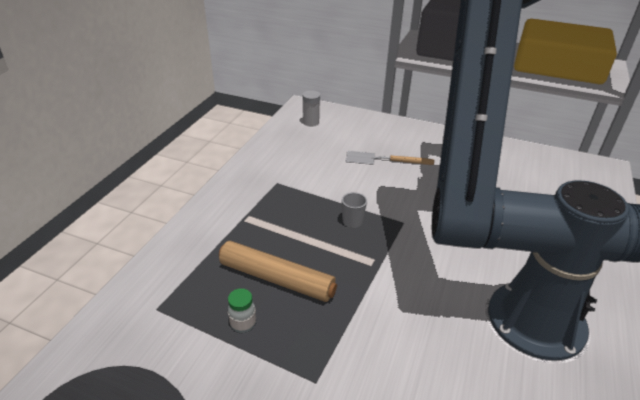

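```bash
cat >> h.py <<'E'
from scipy.optimize import minimize
def cyl(x,y,yaw,R=.03,L=.28,z=.034):
    a=np.linspace(0,2*np.pi,40,endpoint=False);pts=[]
    c,s=np.cos(yaw),np.sin(yaw)
    for e in(-L/2,L/2):
        for t in a:
            l=R*np.cos(t);pts.append([x+c*e-s*l,y+s*e+c*l,z+R*np.sin(t)])
    # bosses ignored
    return np.array(pts)
def rect(x,y,yaw,L=.37,W=.024,z=.0045):
    c,s=np.cos(yaw),np.sin(yaw)
    return np.array([[x+c*u-s*v,y+s*u+c*v,z] for u,v in[(-L/2,-W/2),(L/2,-W/2),(L/2,W/2),(-L/2,W/2)]])
def render(p,pts,S=4):
    uv=np.array([proj(p,q) for q in pts],np.float32)
    h=cv2.convexHull(uv)[:,0]
    m=np.zeros((400*S,640*S),np.uint8)
    cv2.fillConvexPoly(m,np.round(((h+.5)*S-.5)*16).astype(np.int32),255,shift=4)
    return cv2.resize(m,(640,400),interpolation=cv2.INTER_AREA)/255.
def fit(label,views,x0,shape,bosstol=True):
    tg=[]
    for p in views:
        r=manip.regions_of(label,p)
        if not r: print('none',label);continue
        print(label,'score',round(r[0]['score'],2),np.round(r[0]['rect']),r[0]['pixels'].sum())
        tg.append((p,r[0]['pixels'].astype(float)))
    def f(v): return sum(np.abs(render(p,shape(*v))-m).sum()/m.sum() for p,m in tg)
    sim=np.array([x0]*4,float);sim[1,0]+=.01;sim[2,1]+=.01;sim[3,2]+=.05
    r=minimize(f,x0,method='Nelder-Mead',options=dict(initial_simplex=sim,xatol=1e-4,fatol=1e-4))
    return r.x,r.fun/len(tg),tg
def overlay(p,shapes,n):
    im=cv2.resize(cv2.cvtColor(p['img'],cv2.COLOR_RGB2BGR),None,fx=1,fy=1)
    for pts in shapes:
        h=cv2.convexHull(np.array([proj(p,q) for q in pts],np.float32))
        cv2.polylines(im,[np.round(h*16).astype(np.int32)],True,(0,255,0),1,shift=4)
    cv2.imwrite('pics/'+n+'.png',im)
E
python3 - <<'E'
from h import *
a=manip.snapshot('scene');b=manip.snapshot('side')
P=[];
for vs in([a],[b],[a,b]):
    r=fit('pin',vs,[.585,.123,0.],cyl);t=fit('tape',vs,[.57,-.035,0.],rect)
    print('pin',np.round(r[0],4),round(r[1],3),'tape',np.round(t[0],4),round(t[1],3))
overlay(a,[cyl(*r[0]),rect(*t[0])],'ov_a');overlay(b,[cyl(*r[0]),rect(*t[0])],'ov_b')
for l,h in(('jar',.085),('cup',.075)):
  for p in(a,b):
    m=manip.regions_of(l,p)[0];print(l,np.round(m['rect']),m['score'])
E
```

```text
pin score 0.69 [336. 167. 356. 251.] 798
tape score 0.89 [334. 165. 358. 251.] 805
pin [-2.6716  2.28   -0.6964] 1.0 tape [ 0.5678 -0.0373 -0.0735] 0.092
pin score 0.55 [216. 242. 337. 299.] 3125
tape score 0.9 [244. 218. 373. 266.] 871
pin [ 0.5798  0.1176 -0.041 ] 0.044 tape [ 0.5721 -0.037  -0.0739] 0.107
pin score 0.69 [336. 167. 356. 251.] 798
pin score 0.55 [216. 242. 337. 299.] 3125
tape score 0.89 [334. 165. 358. 251.] 805
tape score 0.9 [244. 218. 373. 266.] 871
pin [ 0.5747  0.1184 -0.0539] 1.771 tape [ 0.5692 -0.0372 -0.0765] 0.105
jar [451. 170. 478. 211.] 0.86
jar [226. 290. 252. 331.] 0.83
cup [334. 165. 356. 249.] 0.26
cup [342. 197. 367. 227.] 0.86
```

```bash
cat >> h.py <<'E'
def wood(p,box):
    h=cv2.cvtColor(p['img'],cv2.COLOR_RGB2HSV);m=((h[...,0]>5)&(h[...,0]<28)&(h[...,1]>90)&(h[...,2]>40)).astype(np.uint8)
    n,l,st,_=cv2.connectedComponentsWithStats(m);k=np.zeros_like(m)
    best=None
    for i in range(1,n):
        x,y,w,hh,ar=st[i]
        if x>=box[0] and y>=box[1] and x+w<=box[2] and y+hh<=box[3] and (best is None or ar>st[best][4]):best=i
    print('wood',st[best]);return (l==best).astype(float)
def fitm(tg,x0,shape):
    def f(v): return sum(np.abs(render(p,shape(*v))-m).sum()/m.sum() for p,m in tg)
    sim=np.array([x0]*4,float);sim[1,0]+=.01;sim[2,1]+=.01;sim[3,2]+=.05
    r=minimize(f,x0,method='Nelder-Mead',options=dict(initial_simplex=sim,xatol=1e-4,fatol=1e-4))
    return r.x,r.fun/len(tg)
E
python3 - <<'E'
from h import *
a=manip.snapshot('scene');b=manip.snapshot('side')
ma=wood(a,[260,130,500,260]);mb=wood(b,[150,190,400,360])
for tg in([(a,ma)],[(b,mb)],[(a,ma),(b,mb)]):
    r=fitm(tg,[.582,.12,-.05],cyl);print(np.round(r[0],4),round(r[1],3))
for l in ('pin',):
  for x in manip.regions_of(l,a): print(x['score'],x['rect'])
t=[.5692,-.0372,-.075]
for p,n in((a,'ov_a'),(b,'ov_b')): overlay(p,[cyl(*r[0]),rect(*t),rect(.57,.05,-.075,.4,.54,.004)],n)
c=cv2.vconcat([cv2.resize(cv2.imread('pics/ov_a.png')[140:270,240:520],None,fx=2.2,fy=2.2),cv2.resize(cv2.imread('pics/ov_b.png')[180:310,140:420],None,fx=2.2,fy=2.2)]);cv2.imwrite('pics/ovc.png',c)
E
```

```text
wood [ 385  160   47   80 1940]
wood [ 219  241  118   61 3014]
[ 0.5792  0.1165 -0.051 ] 0.047
[ 0.5791  0.1164 -0.0452] 0.045
[ 0.5791  0.1166 -0.0461] 0.046
0.91 [387.6, 159.2, 429.4, 239.9]
```

View pics/ovc.png

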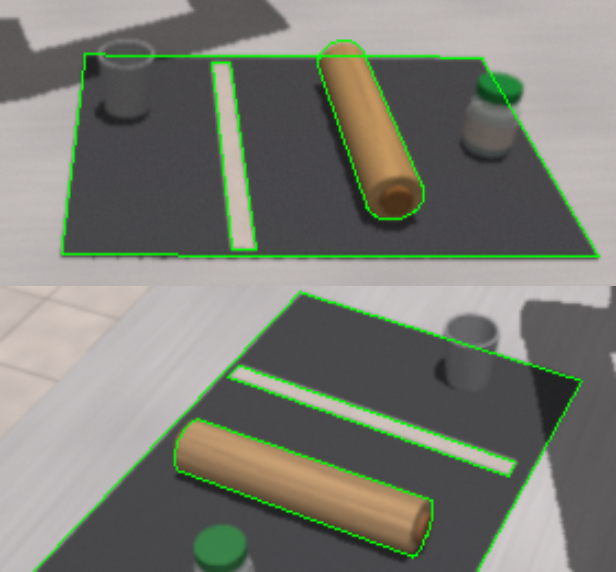

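play_rows:
  steps:
    - [[0, 0, 0, 0, 0, 9], [0, 0, 0, 0, 0, 9], [0, 0, 0, 0, 0, 9], [0.0205, -0.0514, 0, 0, 0, 0], [0.0205, -0.0514, 0, 0, 0, 0], [0.0205, -0.0514, 0, 0, 0, 0], [0.0205, -0.0514, 0, 0, 0, 0], [0.0205, -0.0514, 0, 0, 0, 0], [0.0205, -0.0514, 0, 0, 0, 0], [0.0205, -0.0514, 0, 0, 0, 0]]
  fingers: 0

```text
t: 3.15
tcp_pos: [0.4155, -0.2206, 0.2566]
tool_rot: [1.0, -0.03, 0.0, 0.0]
force: [0.6, -0.9, -0.0]
finger_gap: -0.003
```

play_rows:
  steps:
    - [[0.0205, -0.0514, 0.01, 0, 0, 0], [0.0205, -0.0514, 0.01, 0, 0, 0], [0.0205, -0.0514, 0.01, 0, 0, 0], [0.0205, -0.0514, 0.01, 0, 0, 0], [0.0205, -0.0514, 0.01, 0, 0, 0], [0.0205, -0.0514, 0.02, 0, 0, 0], [0.0205, -0.0514, 0.03, 0, 0, 0], [0, 0, 0.02, 0, 0, 0], [0, 0, 0, 0, 0, 0], [0, 0, 0, 0, 0, 0]]

```text
t: 4.4
tcp_pos: [0.5796, 0.1278, 0.1372]
tool_rot: [1.0, -0.03, 0.0, -0.0]
force: [0.6, 0.6, 0.4]
finger_gap: -0.003
```

```bash
python3 - <<'E'
from h import *
s=manip.sense();print(s['t'],s['tcp_pos'],s['tool_rot'],s['force'],s['finger_gap'])
b=manip.snapshot('side');cv2.imwrite('pics/s1.png',cv2.resize(cv2.cvtColor(b['img'],cv2.COLOR_RGB2BGR)[150:350,150:450],None,fx=2.5,fy=2.5,interpolation=cv2.INTER_CUBIC))
E
```

```text
4.4 [0.57958815 0.12776676 0.13719377] [ 9.99547500e-01 -3.00765791e-02  4.42053174e-04 -1.07399582e-05] [0.56618449 0.5597947  0.41128637] -0.002892093051807693
```

View pics/s1.png

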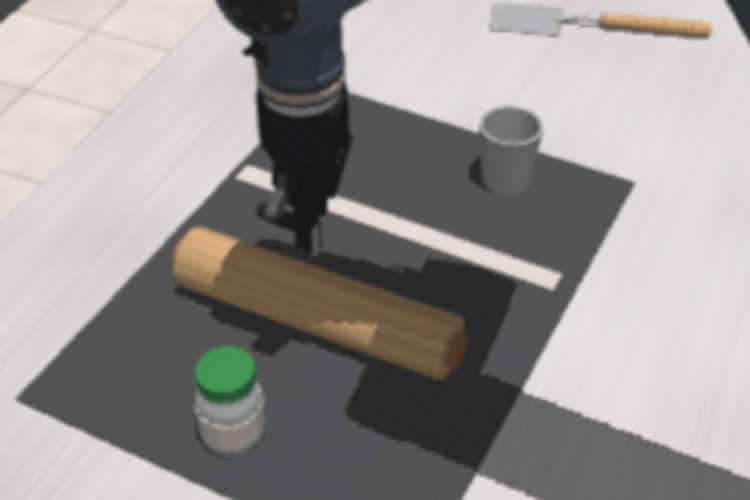

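play_rows:
  steps:
    - [[0, 0, 0.02, 0, 0, 0], [0, 0, 0.02, 0, 0, 0], [0, 0, 0.007, 0, 0, 0], [0, 0, 0, 0, 0, 0]]

```text
t: 4.95
tcp_pos: [0.5795, 0.1277, 0.09]
tool_rot: [1.0, -0.03, 0.0, -0.0]
force: [0.0, 0.3, -0.5]
finger_gap: 0.004
```

play_rows:
  steps:
    - [[0, 0, 0.002, 0, 0, 0], [0, 0, 0, 0, 0, 0]]

```text
t: 5.2
tcp_pos: [0.5801, 0.1282, 0.0886]
tool_rot: [1.0, -0.03, 0.001, -0.0]
force: [-0.6, 0.3, 2.1]
finger_gap: 0.002
```

play_rows:
  steps:
    - [[0, 0, 0.001, 0, 0, 0], [0, 0.006, 0, 0, 0, 0], [0, 0.01, 0, 0, 0, 0], [0, 0.01, 0, 0, 0, 0]]

```text
t: 5.7
tcp_pos: [0.579, 0.1023, 0.089]
tool_rot: [1.0, -0.029, 0.002, -0.0]
force: [-1.8, 0.2, 11.5]
finger_gap: -0.001
```

```bash
cat >> h.py <<'E'
def look(n,x0=(.579,.1,-.046)):
    a=manip.snapshot('scene');b=manip.snapshot('side');s=manip.sense()
    for p in(a,b):
        o=[r for r in manip.regions_of('pin',p)]
        print('net',[(round(r['score'],2),np.round(r['rect']).tolist()) for r in o[:2]])
    T=np.array([.5692,-.0372]);nt=np.array([np.sin(.075),np.cos(.075)])
    tg=[(a,wood(a,[260,130,500,260])),(b,wood(b,[150,190,420,360]))]
    for g in ([tg[0]],[tg[1]],tg):
        r=fitm(g,list(x0),cyl);print('pin',np.round(r[0],4),'res',round(r[1],3),'across',round(float((r[0][:2]-T)@nt),4))
    print(s['t'],np.round(s['tcp_pos'],4),np.round(s['force'],2))
    for p,k in((a,'a'),(b,'b')): overlay(p,[cyl(*r[0]),rect(.5692,-.0372,-.075)],n+k)
    c=cv2.vconcat([cv2.resize(cv2.imread(f'pics/{n}a.png')[140:270,240:520],None,fx=2.2,fy=2.2),cv2.resize(cv2.imread(f'pics/{n}b.png')[180:310,140:420],None,fx=2.2,fy=2.2)]);cv2.imwrite(f'pics/{n}.png',c)
E
python3 -c "
from h import *
look('l1')"
```

```text
net [(0.81, [382.0, 162.0, 427.0, 239.0])]
net [(0.68, [223.0, 237.0, 338.0, 297.0])]
wood [ 381  162   46   78 1675]
wood [ 222  238  117   59 2854]
pin [ 0.5783  0.1036 -0.0465] res 0.207 across 0.1411
pin [ 0.5791  0.1024 -0.0483] res 0.08 across 0.1399
pin [ 0.5797  0.1033 -0.0451] res 0.144 across 0.1408
5.8 [0.5789 0.1015 0.0889] [-1.96 -0.46 12.01]
```

View pics/l1.png

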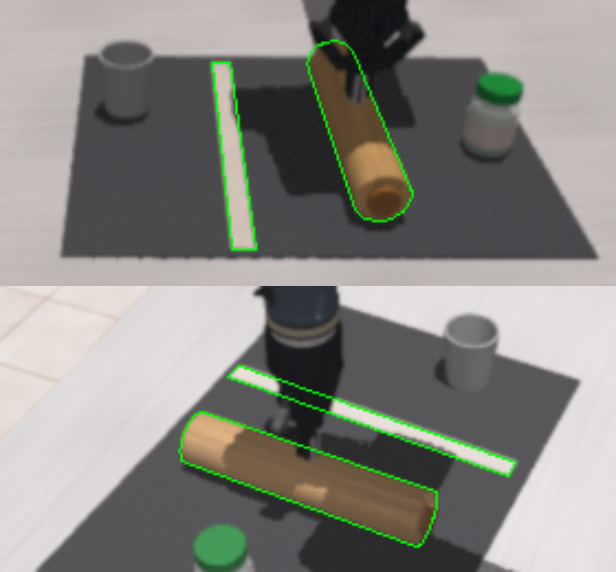

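play_rows:
  steps:
    - [[0, 0.011, 0, 0, 0, 0], [0, 0.008, 0, 0, 0, 0], [0, 0.002, -0.003, 0, 0, 0], [0, 0, -0.007, 0, 0, 0], [0, -0.012, 0, 0, 0, 0], [0, -0.012, 0, 0, 0, 0], [0, 0, 0, 0, 0, 0]]

```text
t: 6.78
tcp_pos: [0.5776, 0.1068, 0.0962]
tool_rot: [1.0, -0.029, -0.0, -0.0]
force: [0.1, -0.6, -0.6]
finger_gap: -0.003
```

```bash
python3 -c "
from h import *
look('l2')"
```

```text
net [(0.73, [381.0, 160.0, 419.0, 239.0])]
net [(0.47, [340.0, 193.0, 366.0, 228.0])]
wood [ 377  159   45   81 1863]
wood [ 224  236  117   58 2762]
pin [ 0.5789  0.093  -0.0468] res 0.084 across 0.1306
pin [ 0.5795  0.0928 -0.0407] res 0.104 across 0.1304
pin [ 0.5777  0.093  -0.0477] res 0.094 across 0.1305
6.875 [0.5777 0.1059 0.0963] [ 0.14 -0.4  -0.55]
```

play_rows:
  steps:
    - [[0, 0, 0.009, 0, 0, 0], [0, 0.008, 0, 0, 0, 0], [0, 0.012, 0, 0, 0, 0], [0, 0.012, 0, 0, 0, 0], [0, 0.011, 0, 0, 0, 0], [0, 0.005, 0, 0, 0, 0], [0, 0.002, -0.003, 0, 0, 0], [0, 0, -0.006, 0, 0, 0], [0, -0.0125, 0, 0, 0, 0], [0, -0.0125, 0, 0, 0, 0]]

```text
t: 8.22
tcp_pos: [0.5762, 0.0815, 0.0964]
tool_rot: [1.0, -0.03, -0.0, -0.0]
force: [-0.4, -0.3, 0.1]
finger_gap: -0.003
```

```bash
python3 -c "
from h import *
look('l3')"
```

```text
net [(0.76, [369.0, 162.0, 410.0, 240.0])]
net [(0.87, [227.0, 230.0, 344.0, 284.0])]
wood [ 368  160   43   81 1828]
wood [ 230  229  115   58 2664]
pin [ 0.5781  0.0676 -0.0431] res 0.098 across 0.1052
pin [ 0.5774  0.0678 -0.0446] res 0.108 across 0.1053
pin [ 0.5782  0.0676 -0.0436] res 0.104 across 0.1052
8.325 [0.5761 0.0823 0.0963] [-0.13  0.41  0.4 ]
```

View pics/l3.png

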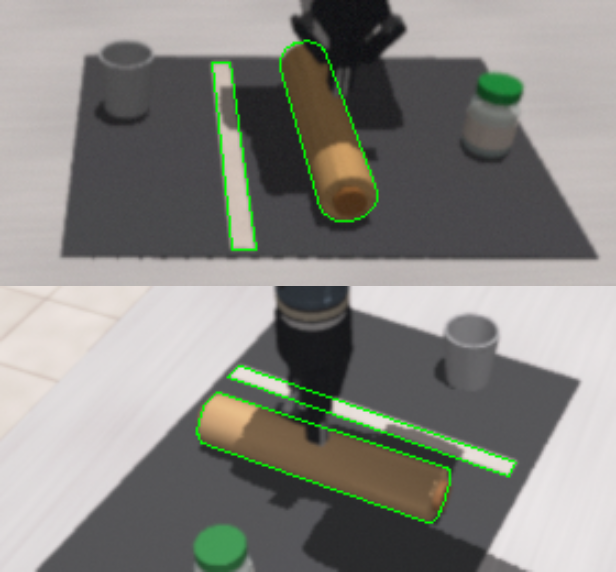

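play_rows:
  steps:
    - [[0, 0.0015, 0.009, 0, 0, 0], [0, 0.008, 0, 0, 0, 0], [0, 0.012, 0, 0, 0, 0], [0, 0.012, 0, 0, 0, 0], [0, 0.011, 0, 0, 0, 0], [0, 0.005, 0, 0, 0, 0], [0, 0.002, -0.003, 0, 0, 0], [0, 0, -0.006, 0, 0, 0], [0, -0.0125, 0, 0, 0, 0], [0, -0.0125, 0, 0, 0, 0]]

```text
t: 9.68
tcp_pos: [0.5746, 0.0551, 0.0964]
tool_rot: [1.0, -0.03, -0.0, -0.0]
force: [0.1, -0.3, -0.1]
finger_gap: -0.002
```

play_rows:
  steps:
    - [[0, 0, 0.009, 0, 0, 0], [0, 0.008, 0, 0, 0, 0], [0, 0.012, 0, 0, 0, 0], [0, 0.012, 0, 0, 0, 0], [0, 0.011, 0, 0, 0, 0], [0, 0.005, 0, 0, 0, 0], [0, 0.002, -0.003, 0, 0, 0], [0, 0, -0.006, 0, 0, 0], [0, -0.0125, 0, 0, 0, 0], [0, -0.0125, 0, 0, 0, 0]]

```text
t: 10.92
tcp_pos: [0.5731, 0.0301, 0.0964]
tool_rot: [1.0, -0.03, -0.0, -0.0]
force: [-0.8, 0.2, -0.2]
finger_gap: -0.003
```

```bash
python3 -c "
from h import *
look('l4',(.577,.018,-.044))"
```

```text
net [(0.75, [352.0, 161.0, 389.0, 241.0])]
net [(0.62, [239.0, 216.0, 354.0, 274.0])]
wood [ 350  161   39   80 1746]
wood [ 241  218  111   54 2544]
pin [ 0.5756  0.0164 -0.044 ] res 0.129 across 0.054
pin [ 0.5754  0.0165 -0.0466] res 0.093 across 0.0541
pin [ 0.5758  0.0163 -0.0434] res 0.112 across 0.0538
11.025 [0.5729 0.0309 0.0963] [0.22 0.07 0.21]
```

View pics/l4.png

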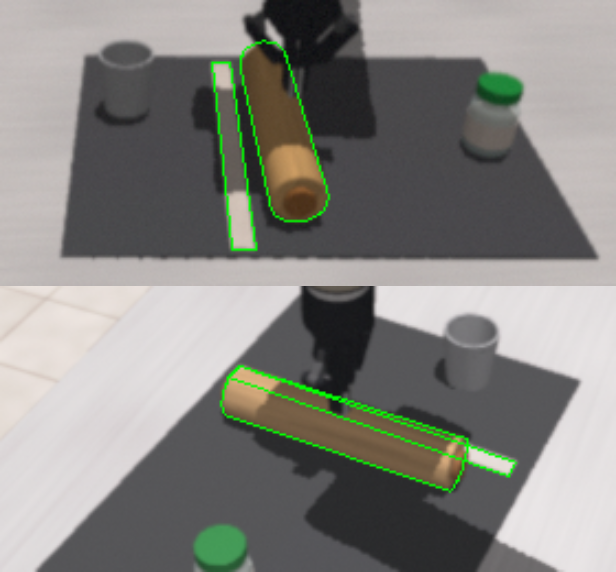

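play_rows:
  steps:
    - [[0.05, 0.001, 0, 0, 0, 0], [0.04, 0, 0, 0, 0, 0], [0, 0, 0.009, 0, 0, 0], [0, 0.008, 0, 0, 0, 0], [0, 0.012, 0, 0, 0, 0], [0, 0.012, 0, 0, 0, 0], [0, 0.011, 0, 0, 0, 0], [0, 0.005, 0, 0, 0, 0], [0, 0.002, -0.003, 0, 0, 0], [0, 0, -0.006, 0, 0, 0]]

```text
t: 12.38
tcp_pos: [0.6583, -0.0268, 0.0954]
tool_rot: [1.0, -0.03, -0.002, -0.0]
force: [-1.0, -0.1, 0.5]
finger_gap: 0.0
```

play_rows:
  steps:
    - [[0, -0.0125, 0, 0, 0, 0], [0, -0.0125, 0, 0, 0, 0], [0, 0, 0, 0, 0, 0]]

```text
t: 12.75
tcp_pos: [0.6612, -0.0004, 0.0963]
tool_rot: [1.0, -0.028, -0.0, -0.0]
force: [-0.2, -0.8, -0.1]
finger_gap: -0.005
```

```bash
python3 -c "
from h import *
look('l5',(.575,-.008,-.044))"
```

```text
net [(0.59, [343.0, 159.0, 378.0, 241.0])]
net [(0.97, [242.0, 214.0, 357.0, 265.0])]
wood [ 341  160   37   81 1314]
wood [ 246  212  110   54 2461]
pin [ 0.5742 -0.0071 -0.046 ] res 0.472 across 0.0304
pin [ 0.5739 -0.008  -0.0426] res 0.088 across 0.0294
pin [ 0.5747 -0.0076 -0.0444] res 0.282 across 0.03
12.85 [ 0.6615 -0.0017  0.0964] [-0.06 -0.35 -0.69]
```

View pics/l5.png

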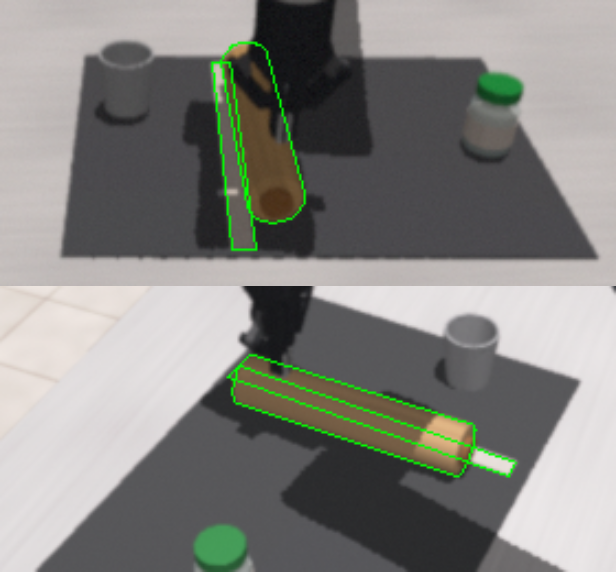

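play_rows:
  steps:
    - [[-0.05, -0.001, 0, 0, 0, 0], [-0.035, 0, 0, 0, 0, 0], [0, 0, 0.009, 0, 0, 0], [0, 0.008, 0, 0, 0, 0], [0, 0.012, 0, 0, 0, 0], [0, 0.012, 0, 0, 0, 0], [0, 0.011, 0, 0, 0, 0], [0, 0.005, 0, 0, 0, 0], [0, 0.002, -0.003, 0, 0, 0], [0, 0, -0.006, 0, 0, 0]]

```text
t: 14.2
tcp_pos: [0.5746, -0.0466, 0.0964]
tool_rot: [1.0, -0.03, 0.0, 0.0]
force: [0.7, -0.7, 0.1]
finger_gap: 0.003
```

play_rows:
  steps:
    - [[0, -0.015, -0.02, 0, 0, 0], [0, -0.015, -0.03, 0, 0, 0], [0, 0, -0.03, 0, 0, 0], [0, 0, 0, 0, 0, 0]]

```text
t: 14.7
tcp_pos: [0.5779, -0.0161, 0.1791]
tool_rot: [1.0, -0.029, 0.003, 0.001]
force: [0.4, -0.6, 0.3]
finger_gap: 0.003
```

```bash
python3 -c "
from h import *
look('l6',(.574,-.032,-.044))"
```

```text
net [(0.59, [333.0, 162.0, 363.0, 241.0])]
net [(0.94, [251.0, 209.0, 362.0, 260.0]), (0.46, [243.0, 217.0, 376.0, 266.0])]
wood [ 332  161   35   80 1853]
wood [ 251  207  109   52 2445]
pin [ 0.5724 -0.033  -0.043 ] res 0.055 across 0.0045
pin [ 0.5724 -0.0332 -0.052 ] res 0.075 across 0.0043
pin [ 0.5724 -0.033  -0.0441] res 0.066 across 0.0045
14.8 [ 0.5757 -0.0161  0.1765] [ 0.31 -0.61 -0.29]
```

View pics/l6.png

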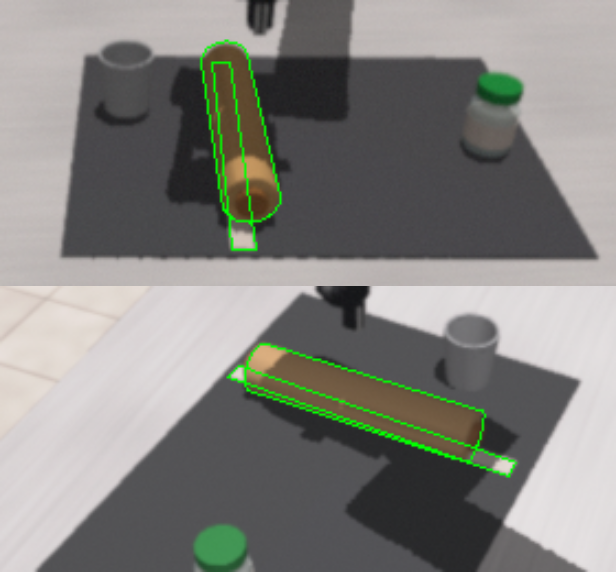

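play_rows:
  steps:
    - [[-0.003, 0.012, 0.04, 0, 0, 0], [0, 0, 0.03, 0, 0, 0], [0, 0, 0.01, 0, 0, 0], [0, 0, 0.009, 0, 0, 0], [0, 0.003, 0, 0, 0, 0], [0, 0.004, 0, 0, 0, 0], [0, 0.002, 0, 0, 0, 0], [0, 0, 0, 0, 0, 0], [0, 0, -0.009, 0, 0, 0], [0, 0, -0.03, 0, 0, 0]]

```text
t: 16.15
tcp_pos: [0.5709, -0.0369, 0.1264]
tool_rot: [1.0, -0.03, -0.001, -0.0]
force: [-0.3, 0.4, 0.2]
finger_gap: -0.0
```

play_rows:
  steps:
    - [[0, 0, -0.05, 0, 0, 0], [0, -0.05, -0.05, 0, 0, 0], [0, -0.06, 0, 0, 0, 0], [0, -0.06, 0, 0, 0, 0], [0, 0, 0, 0, 0, 0], [0, 0, 0, 0, 0, 0]]

```text
t: 16.9
tcp_pos: [0.5813, 0.1268, 0.2212]
tool_rot: [1.0, -0.029, 0.0, 0.0]
force: [-0.9, 0.0, -0.6]
finger_gap: -0.0
```

```bash
python3 -c "
from h import *
look('l7',(.572,-.037,-.044))
a=manip.snapshot('scene');b=manip.snapshot('side')
for l in('jar','cup','spatula'):
  print(l,[[(round(r['score'],2),np.round(r['rect']).tolist()) for r in manip.regions_of(l,p)[:2]] for p in (a,b)])
save(a,'fin_a')"
```

```text
net [(0.84, [331.0, 160.0, 364.0, 242.0])]
net [(0.68, [250.0, 209.0, 362.0, 256.0])]
wood [ 330  160   35   81 1866]
wood [ 252  208  109   49 2287]
pin [ 0.5724 -0.0374 -0.0499] res 0.048 across 0.0001
pin [ 0.5723 -0.0377 -0.0375] res 0.143 across -0.0002
pin [ 0.5722 -0.0377 -0.0465] res 0.096 across -0.0003
17.0 [0.5813 0.1256 0.2209] [-0.69 -0.27 -0.08]
jar [[(0.97, [453.0, 171.0, 477.0, 208.0])], [(0.63, [226.0, 289.0, 255.0, 332.0])]]
cup [[(0.82, [283.0, 159.0, 311.0, 191.0]), (0.72, [159.0, 159.0, 190.0, 225.0])], [(0.71, [343.0, 194.0, 367.0, 227.0]), (0.29, [340.0, 149.0, 431.0, 165.0])]]
spatula [[(0.94, [160.0, 158.0, 187.0, 224.0])], [(0.66, [343.0, 151.0, 433.0, 164.0])]]
```

View pics/l7.png

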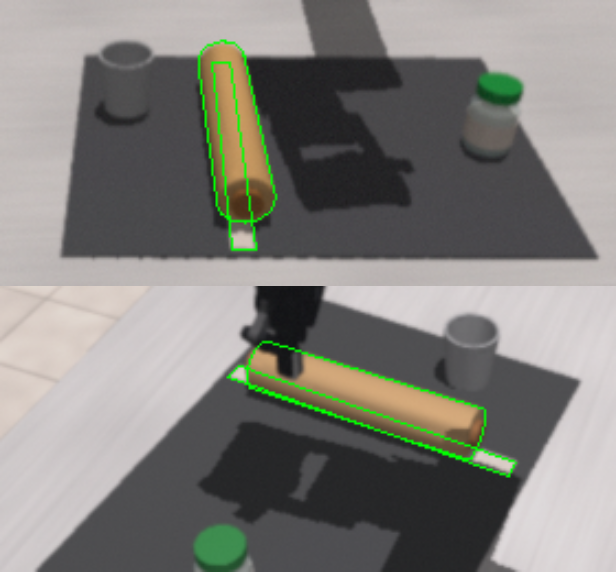

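View pics/fin_a.png

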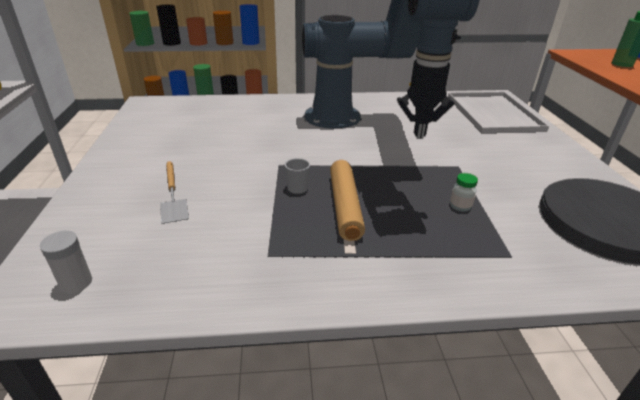

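```bash
python3 -c "
from station import manip
print(manip.sign_off())"
```

```text
the job is handed in; nothing more can be done
None
```

I rolled the pin about 154 mm onto the tape in seven short strokes, pressing its top with the closed fingertips. I then lifted the arm clear and handed the job in at about 17 s of robot time.

- **Position:** the last fit of both camera views puts the pin's axis within about 1 mm of the tape's centre line. The pin was at rest and the robot was touching nothing.
- **Angle:** the pin lies about 0.03 rad (1.6°) off parallel to the tape, as it did at the start. One stroke made off-centre to correct this had no effect, so I left it.
- **Rolling:** over the strokes I measured, the axis moved half as far as the fingertips, so it rolled rather than dragged. The highest force I read was about 12 N.
- **Jar, cup and spatula:** in the last pictures they show no movement from where they started.
- **Checks that disagreed:** the networks twice mistook other things for the pin, the tape in one picture and apparently the cup in another. I relied on a colour-based fit of the pin's outline instead. In the last check the side view was partly blocked by the gripper and fitted less well, but it agreed with the scene view to under 1 mm.

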